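Start and screw home the twist top of a pill crusher

ROBOT

A 6-joint arm with a two-finger parallel gripper is mounted at the origin on the work surface. World frame = base frame: x ahead of the robot, y to its left, z up, the work surface at z = 0. Lengths are in m, angles in degrees, forces in N, time in s.
With the tool pointing down it reaches from about 0.325 to 0.85 m from the base axis. Payload 15.5 kg.
Tool frame: the origin (TCP) lies midway between the tips of the shut fingers; the grasp point (between the pads) lies 19 mm behind it; z points along the fingers, y is the line along which they close (so a half turn about z gives the same grasp; the last joint's range is limited). The gripper opens to 91 mm and grips with 3 to 60 N. Pads are 32 mm wide; open, the fingers measure 118 mm over their backs; the gripper's body (76 mm by 178 mm) begins 60 mm behind the grasp point.
Start: joints at [65.976, 28.281, 77.091, -0, 74.628, -5.472], TCP at [0.199, 0.593, 0.214] pointing down, gripper open.
Joint ranges: [-166.48, 166.48], [-47.26, 123.95], [12.59, 153.08], [-70.14, 250.14], [6.76, 159.57], [-176.63, 176.63]. Speed limits (degrees/s): [108.29, 108.29, 147.25, 172.46, 172.46, 172.46].

INTERFACE

Orientations are given as a 3x3 rotation matrix whose columns are the frame's x, y, z axes.
In Python, from bench import ctrl gives the robot as it stands. The module is installed in compiled form; this text tells all that it offers. Calls block until the motion is done:
- ctrl.goto(position, orientation): joint-space move of the TCP to a pose.
- ctrl.move_l(position, vel=0.15, ori=None, contact_N=None): straight line of the TCP; ori=None keeps the orientation; vel is the mean speed in m/s. With contact_N (N) it stops when the force on the tool has changed by that much, and returns True; else False.
- ctrl.movej(angles): joint-space move.
- ctrl.command_gripper(opening): opening from 0.0 (shut) to 1.0 (fully open); the grip force is fixed at half the most; returns when the fingers have stopped.
- ctrl.sleep(seconds).
- ctrl.ik(position, orientation): joint angles nearest the present ones, or None.
- ctrl.read_camera(name): name is "scene" or "top"; returns the picture (384x512x3 uint8, blue, green, red); there is no depth.
- ctrl.camera_params(name): a dict with "fx", "fy", "cx", "cy" (pixels), "pose" (4x4, takes a point from camera to world coordinates). Camera axes: x right, y up, looking along -z (the intrinsics and any distortion apply to the point x, -y, -z); pixel columns grow to the right and rows downward; lengths in m; the calibration is good to about 2 mm. A picture is of the moment at which its call begins. camera_params takes no time and is no camera call.
A pose or a line that the arm cannot do raises ctrl.MotionError and nothing moves.
- ctrl.sign_off(): hands the job in; it is judged then, once.
Readings, each from a call of its own:
- ctrl.current_t(): time.
- ctrl.current_q(): joint angles.
- ctrl.current_dq(): joint speeds.
- ctrl.current_effort(): joint torques, N m.
- ctrl.current_tool_pos(): TCP position.
- ctrl.current_eef_rot(): TCP orientation.
- ctrl.current_contact_force(): force on the tool from outside, world axes, zero at the start.
- ctrl.current_wrist_torque(): the same for the moment, N m.
- ctrl.current_grip_width(): opening from 0.0 (shut) to 1.0 (fully open).
- ctrl.current_grasp_force(): force on a finger pad.
Only numpy, scipy, OpenCV 4.12 (cv2) and the standard library are available. Lean on these libraries where they do the work, as an engineer would, in place of code of your own. Each camera call takes 0.05 s, during which the arm holds its last target. There are 200 camera calls.

TASK

Put the twist-handle top back on the steel pill crusher on the tray and screw it fully home, its flange down flush on the rim, then let go of it. Start the thread gently and by feel: it has only one right start, and half a turn from it the thread catches crossed and binds almost at once, so at early resistance stop, back it off, lift it, go half a turn round and start again. Do not press hard or wring the crusher round on its soft foot, and leave the bottles, the bowl and the magnifier where they are.

Things in the scene. Friction and masses are not known exactly. Their poses are not given: they have to be found in the camera images.
- crusher: Soft black silicone foot of the pill crusher, stuck to the tray: disc 72 mm across, 13 mm high, small pull tab. In it stands the stainless cup, an open cylinder 54 mm in outer diameter. Origin: centre of the foot's underside, on the tray floor; z up. Its yaw does not tell where the thread starts lie.
- mouth (a point): Centre of the cup's rim, on its upright axis, 66 mm above the tray floor. Inside the wall, two thread lips level with the rim leave a mouth 34 mm across. Between the lips are two gaps of 80 degrees, half a turn apart, at an unknown angle: there the top's lugs drop in. Clockwise of each gap (seen from above) a thread channel falls under the lip at 24 mm per turn.
- top: Stainless twist-handle top, 0.2 kg, 75 mm high, standing upright: pestle 30 mm in diameter, 36 mm long (2 mm play all round); flange 54 mm in diameter, 7 mm thick; stem 15 mm thick, 15 mm high; handle. Under the handle's ends two lugs 6.5 mm wide reach out to r 20 mm, the one at -x 3 mm higher. Origin: centre of the pestle's underside, z up, x along the handle.
- seat (a point): Centre of the flange's underside, 36 mm above the top's origin. Above the rim it stands about 13.5 mm with a lug on the lips, 5.5 mm dropped in half a turn wrong (crossed), 3 mm in the right start, 0 screwed home. From the right start it runs home in 1.2 to 2.2 rad clockwise, under 0.1 N m at a light push until it seats; crossed, it binds within 1 rad.
- bar (a point): Centre of the twist handle, a bar 56 mm long (along the top's x), 13 mm thick (y) and 17 mm high, rounded edges, 66.5 mm above the top's origin (23.5 mm above the flange's upper face). Clockwise seen from above tightens.
- foot_sink (a joint): How far the cup is pressed down into its soft foot, m; 0 when free. It begins to yield at about 4 N of push and then sinks 1 mm per 4 N.
- foot_twist (a joint): How far the cup is wrung round on its soft foot, rad, clockwise from above positive; 0 when free. It springs at 2.2 N m per rad.
- bottle_a: Amber dropper bottle, 33 mm diameter, 104 mm high with its rubber bulb, standing; origin: centre of its underside. To be left alone.
- bottle_b: Second amber dropper bottle, same size; origin: centre of its underside. To be left alone.
- bowl: Small glass bowl, 84 mm across, 36 mm high; origin: centre of its underside. To be left alone.
- magnifier: Folded acrylic magnifier, 56 by 88 mm, 9 mm high, lying flat; origin: centre of its underside. To be left alone.
Things that resemble listed ones, but are neither listed nor needed, are in the scene too. Leave any orange look-alike of the top alone.

How it is judged (in metres and radians):
At the end, for the whole second after the job is handed in: The top is screwed home on the crusher: flange underside within 1.2 mm of the rim, its centre within 3 mm of the cup's axis, upright within 2 degrees and at rest (z of seat in the frame of mouth between -0.003 and 0.0012 m and horizontal distance between seat and mouth below 0.003 m and angle between top's own z axis and vertical below 0.035 rad and linear speed of top below 0.01 m/s); the robot touches nothing.
It fails at once if the crusher is wrung round on its soft foot by more than 0.2 rad (crossed thread forced) (value of joint foot_twist above 0.2 rad or value of joint foot_twist below -0.2 rad).
It fails at once if the crusher is pressed more than 4.5 mm down into its soft foot (value of joint foot_sink above 0.0045 m).
It fails at once if the top falls over (angle between top's own z axis and vertical above 0.6 rad).
It fails at once if a bottle, the bowl or the magnifier is pushed more than 15 mm (distance of any of bottle_a, bottle_b, bowl, magnifier from where it was at the start of the episode above 0.015 m).
It also fails if it takes over 72 s, if anything falls off the work surface, if the arm or the gripper's body presses on something with over 40 N, if the wrist force passes 120 N, or if a joint passes its speed limit or range.

## Working session

There is one attempt and no reset: what is moved stays moved. The work goes in short steps, each a Python script; the robot and the scene stay as the last script left them, time stands still between calls to the robot, and variables do not carry over. Pictures are saved under pics/ and viewed, at most 10 in all, crops included, and the job is handed in when it is done.

```bash
mkdir -p pics
python3 - <<'E'
from bench import ctrl
import cv2, numpy as np
for n in ("scene","top"):
    im=ctrl.read_camera(n); cv2.imwrite(f"pics/{n}0.png",im)
    p=ctrl.camera_params(n); print(n,{k:(np.round(v,4).tolist() if k=="pose" else v) for k,v in p.items()})
print(ctrl.current_t(),ctrl.current_eef_rot(),ctrl.current_grip_width())
E
```

```text
scene {'fx': 457.3368977081032, 'fy': 457.3368977081032, 'cx': 256.3384374881526, 'cy': 185.2928109623821, 'pose': [[0.7913, -0.4311, 0.4335, 0.9487], [0.6112, 0.5418, -0.577, -0.6186], [0.0139, 0.7216, 0.6922, 0.8551], [0.0, 0.0, 0.0, 1.0]]}
top {'fx': 412.7019398878364, 'fy': 412.7019398878364, 'cx': 253.94259500176105, 'cy': 197.9812037845563, 'pose': [[0.018, 0.9924, -0.1218, 0.3366], [-0.9996, 0.0154, -0.0225, 0.0015], [-0.0204, 0.1222, 0.9923, 1.1965], [0.0, 0.0, 0.0, 1.0]]}
0.1 [[-9.48021499e-01  3.18205910e-01 -4.85775593e-04]
 [ 3.18206253e-01  9.48020948e-01 -1.03103252e-03]
 [ 1.32444796e-04 -1.13201783e-03 -9.99999350e-01]] 1.0031625648398024
```

View pics/scene0.png

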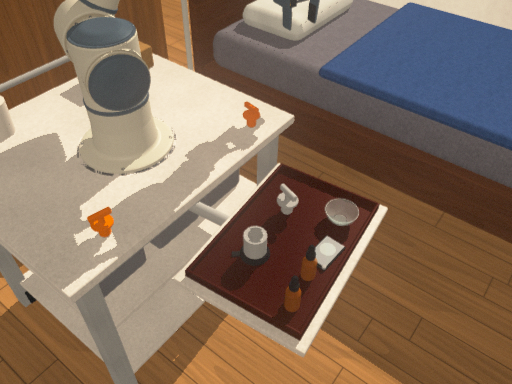

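View pics/top0.png

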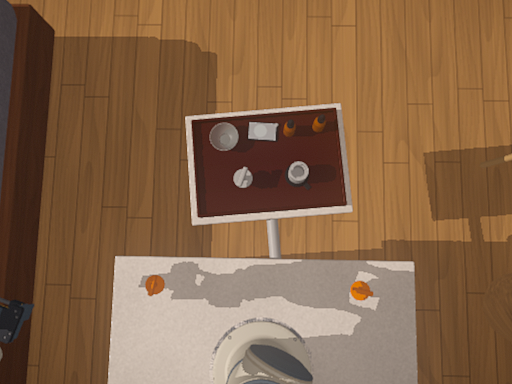

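Scene view: crusher cup at about (255,240) and a steel top at (287,198). Top view: cup at (298,172), top at (243,178). There are two orange look-alikes on the table at (155,285) and (361,290) in the top view. The only steel twist-handle piece is the one on the tray, so that is the one meant. I'll confirm this in one enlarged crop.

Run:
```python
import cv2, numpy as np
t=cv2.imread("pics/top0.png");s=cv2.imread("pics/scene0.png")
a=cv2.resize(t[145:205,225:325],None,fx=6,fy=6,interpolation=cv2.INTER_CUBIC)  # 600x360
b=cv2.resize(s[175:275,225:325],None,fx=6,fy=6,interpolation=cv2.INTER_CUBIC)
c=np.zeros((600,800,3),np.uint8)
a=cv2.resize(t[150:200,225:325],(400,200),interpolation=cv2.INTER_CUBIC)
b=cv2.resize(s[175:275,225:325],(400,400),interpolation=cv2.INTER_CUBIC)
a2=cv2.resize(t[162:192,228:258],(400,400),interpolation=cv2.INTER_CUBIC)
c[:200,:400]=a;c[200:,:400]=b;c[:400,400:]=a2
cv2.imwrite("pics/crop1.png",c)
```

```text
(no output)
```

View pics/crop1.png

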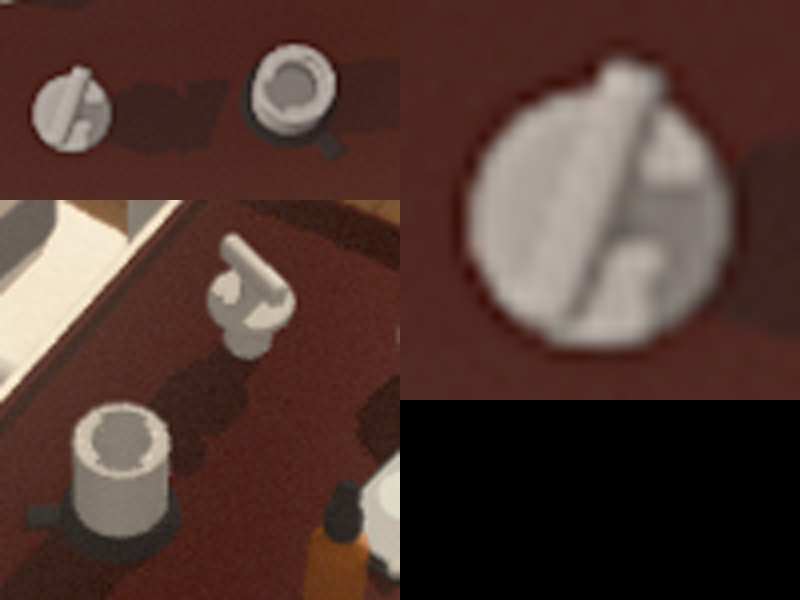

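The tray piece is steel with a bar handle, a 54 mm flange and a pestle, so it is the top. The orange ones are the look-alikes. Top-view bar ends are at (245.6,167.3) and (241.1,186.0), with the scene ends at (283,186) and (296,200). The rim centre is at about (298.7,171) in the top view and (255.2,235) in the scene view. Next I'll triangulate with masks and enlarge the mouth to find the gaps.

```bash
cat > h.py <<'E'
from bench import ctrl
import cv2, numpy as np
def ray(n,u,v):
    p=ctrl.camera_params(n);T=np.array(p["pose"])
    d=np.array([(u-p["cx"])/p["fx"],-(v-p["cy"])/p["fy"],-1.]);d=T[:3,:3]@d
    return T[:3,3],d/np.linalg.norm(d)
def tri(a,b):
    (o1,d1),(o2,d2)=ray("top",*a),ray("scene",*b)
    s=np.linalg.lstsq(np.c_[d1,-d2],o2-o1,rcond=None)[0]
    p,q=o1+s[0]*d1,o2+s[1]*d2
    return (p+q)/2,np.linalg.norm(p-q)
def onz(n,u,v,z):
    o,d=ray(n,u,v);return o+d*(z-o[2])/d[2]
def px(n,P):
    p=ctrl.camera_params(n);T=np.array(p["pose"]);c=T[:3,:3].T@(np.asarray(P)-T[:3,3])
    return np.array([p["cx"]-p["fx"]*c[0]/c[2],p["cy"]+p["fy"]*c[1]/c[2]])
E
python3 - <<'E'
from h import *
for nm,a,b in [("end1",(245.4,168.3),(283.5,187)),("end2",(241.3,185.5),(295.5,199.5)),("rim",(298.7,171),(255.2,235))]:
    P,e=tri(a,b);print(nm,P.round(4),e.round(4))
# rectified view of the mouth on the rim plane, from both cameras (80 mm square, x up, y left)
P,_=tri((298.7,171),(255.2,235))
out=[]
for n in("top","scene"):
    im=cv2.imread(f"pics/{n}0.png");k=0.035
    c=[(k,k),(k,-k),(-k,-k),(-k,k)]
    src=np.float32([px(n,P+[dx,dy,0]) for dx,dy in c]);dst=np.float32([(0,0),(400,0),(400,400),(0,400)])
    w=cv2.warpPerspective(im,cv2.getPerspectiveTransform(src,dst),(400,400),flags=cv2.INTER_CUBIC)
    g=cv2.cvtColor(w,6);out.append(cv2.normalize(np.clip(g,80,230),None,0,255,32))
cv2.imwrite("pics/mouth.png",np.hstack(out))
E
```

```text
end1 [0.5422 0.0441 0.1113] 0.0188
end2 [0.5292 0.0758 0.0307] 0.0355
rim [ 0.5527 -0.0944  0.0717] 0.0027
```

View pics/mouth.png

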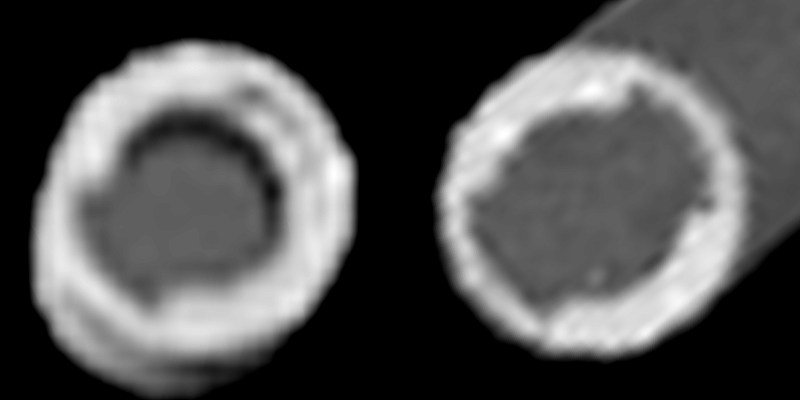

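The rectified scene view (x up, y left) shows the gaps clearly. One runs from (640,92) to (708,208) and the other from (475,190) to (545,318), about the centre (592,202). That puts the gap axis at about -58.5° / 121.5°. I had swapped the bar ends between views, so I'll redo those and check reachability.

```bash
cat >> h.py <<'E'
def R(yaw):  # tool down, closing axis (y) perpendicular to bar direction `yaw` (deg): tool x along bar
    a=np.radians(yaw);c,s=np.cos(a),np.sin(a)
    return np.array([[c,s,0],[s,-c,0],[0,0,-1.]])
E
python3 - <<'E'
from h import *
for nm,a,b in [("end+x",(245.4,168.3),(295.5,199.5)),("end-x",(241.3,185.5),(283.5,187))]:
    P,e=tri(a,b);print(nm,P.round(4),e.round(4))
# refine: bright mask of the steel top; flange disc centre in the top view, bar ends on plane z=.08
im=cv2.imread("pics/top0.png");g=cv2.cvtColor(im,6)
for box in((228,162,258,192),(280,155,318,190)):
    x0,y0,x1,y1=box;m=(g[y0:y1,x0:x1]>110).astype(np.uint8)
    cs=max(cv2.findContours(m,0,2)[0],key=cv2.contourArea);(u,v),r=cv2.minEnclosingCircle(cs)
    M=cv2.moments(cs);print(box,"circ",u+x0,v+y0,r,"cent",M["m10"]/M["m00"]+x0,M["m01"]/M["m00"]+y0)
for n,a,b in(("top",(245.4,168.3),(241.3,185.5)),("scene",(295.5,199.5),(283.5,187))):
    A,B=onz(n,*a,.08),onz(n,*b,.08);d=A-B;print(n,((A+B)/2).round(4),np.linalg.norm(d).round(4),np.degrees(np.arctan2(d[1],d[0])).round(1))
print("flange from top", onz("top",242.8,178.0,.049).round(4))
for P,ys in(((.536,.06,.17),(-15,165)),((.553,-.094,.22),(-58.5,121.5,-58.5-130,-58.5+50))):
    for y in ys:
        q=ctrl.ik(np.array(P),R(y));print(y,None if q is None else np.round(q,1))
E
```

```text
end+x [0.5594 0.0537 0.0699] 0.0046
end-x [0.5123 0.0655 0.074 ] 0.0098
(228, 162, 258, 192) circ 242.56521701812744 176.8695650100708 10.45026969909668 cent 242.2355889724311 177.58082706766916
(280, 155, 318, 190) circ 297.45858001708984 171.7011833190918 11.17240047454834 cent 297.6867724867725 171.35608465608465
top [0.5316 0.0569 0.08  ] 0.0491 -12.0
scene [0.5424 0.0554 0.08  ] 0.0501 -20.1
flange from top [0.5337 0.0599 0.049 ]
-15 [  0.   24.3  92.4  -0.   63.3 105. ]
165 [  0.   24.3  92.4  -0.   63.3 -75. ]
-58.5 [-15.7  22.8  85.8  -0.   71.4 132.8]
121.5 [-15.7  22.8  85.8  -0.   71.4 -47.2]
-188.5 [-15.7  22.8  85.8  -0.   71.4 -97.2]
-8.5 [-15.7  22.8  85.8  -0.   71.4  82.8]
```

Run:
```python
from h import *
out=[]
for z in(.0487,.0807):
  row=[]
  for n in("top","scene"):
    im=cv2.imread(f"pics/{n}0.png");k=.04;P=np.array([.5355,.0585,z])
    src=np.float32([px(n,P+[dx,dy,0]) for dx,dy in[(k,k),(k,-k),(-k,-k),(-k,k)]]);dst=np.float32([(0,0),(300,0),(300,300),(0,300)])
    row.append(cv2.warpPerspective(im,cv2.getPerspectiveTransform(src,dst),(300,300),flags=cv2.INTER_CUBIC))
  out.append(np.hstack(row))
c=np.vstack(out)
for i in range(0,600,50): cv2.putText(c,str(i),(i,8),0,.3,(0,255,0));cv2.putText(c,str(i),(0,i+4),0,.3,(0,255,0))
cv2.imwrite("pics/topr.png",c)
```

```text
(no output)
```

View pics/topr.png

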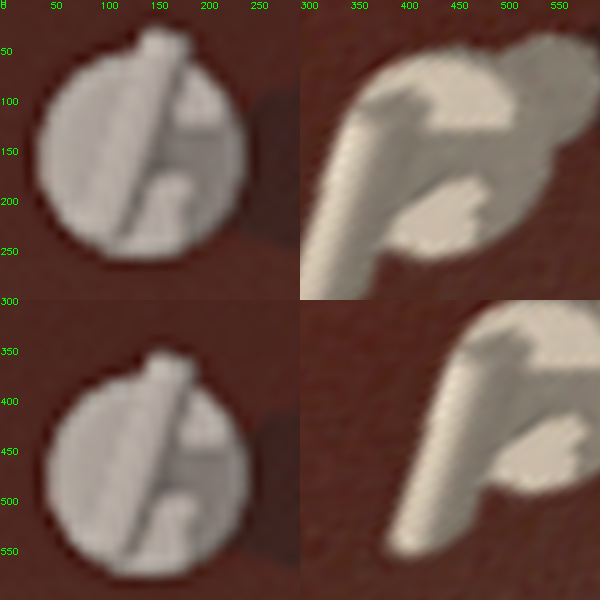

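Flange centre in the rectified views is about (140,156) and (451,156), giving about (0.534,0.060). The bar edges give a yaw of about -19°. Next I'll hover, feel for the flange with narrow-set fingers, rise a little, and grip.

Run:
```python
from h import *
ctrl.command_gripper(.34)
p=np.array([.535,.060,.13])
ctrl.goto(p,R(161)); print(ctrl.current_t(),ctrl.current_q())
ctrl.move_l(p+[0,0,-.055],vel=.1,contact_N=4)
hit=ctrl.move_l([p[0],p[1],.036],vel=.02,contact_N=2.5)
z=ctrl.current_tool_pos()[2];print("hit",hit,z,ctrl.current_contact_force())
if hit:
    ctrl.move_l([p[0],p[1],z+.0045],vel=.05)
    ctrl.command_gripper(0)
    print(ctrl.current_grip_width(),ctrl.current_grasp_force(),ctrl.current_tool_pos(),ctrl.current_contact_force(),ctrl.current_wrist_torque())
print(ctrl.current_t())
cv2.imwrite("pics/g1.png",cv2.resize(ctrl.read_camera("scene")[150:250,230:350],None,fx=5,fy=5))
```

```text
3.375 [ 1.16481250e-01  2.71910261e+01  9.50258287e+01  9.57944606e-03
  5.77722003e+01 -7.09393426e+01]
hit True 0.05026481977839284 [ 0.02308141 -0.23129006  8.69314602]
0.14989484134820324 29.991729659959674 [0.53491525 0.06004772 0.05465005] [-1.06092259  1.02792996 -1.23521941] [ 0.15163223 -0.0928234  -0.0049212 ]
5.95
```

View pics/g1.png

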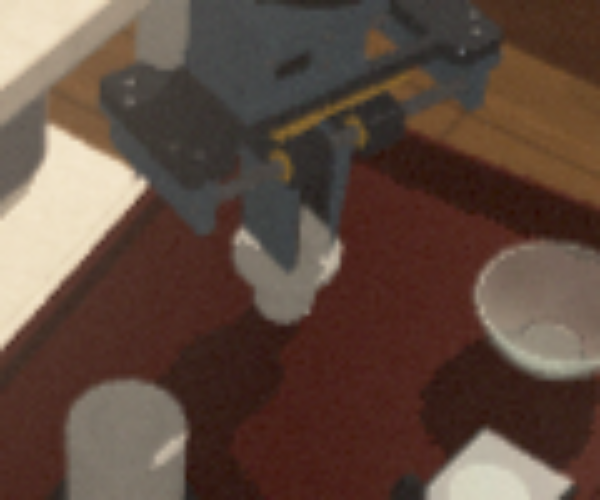

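The grip is good: width is 13.6 mm and the fingers straddle the bar. The floor is at about 0.0073, so seat height above the rim is tcp_z − 0.0847. Next I'll lift, carry it to the gap angle, and lower gently.

```bash
cat >> h.py <<'E'
Z0=.0847
def st(tag=""):
    f=ctrl.current_contact_force();m=ctrl.current_wrist_torque();p=ctrl.current_tool_pos()
    print(tag,"t%.1f"%ctrl.current_t(),"p",np.round(p,4),"seat %.1fmm"%((p[2]-Z0)*1e3),"F",np.round(f,1),"M",np.round(m,2),"q6 %.0f"%ctrl.current_q()[5],"g%.3f"%ctrl.current_grip_width(),flush=True)
E
python3 - <<'E'
from h import *
p=ctrl.current_tool_pos()
ctrl.move_l([p[0],p[1],.16],vel=.12);ctrl.sleep(.2);st("lift")
c=np.array([.553,-.0938])
ctrl.move_l([*c,.16],vel=.15,ori=R(128));st("over")
ctrl.move_l([*c,.126],vel=.1,contact_N=3);ctrl.sleep(.2);st("near")
h=ctrl.move_l([*c,.080],vel=.015,contact_N=2);ctrl.sleep(.2);st(f"down {h}")
E
```

```text
lift t7.2 p [0.5346 0.06   0.1594] seat 74.7mm F [ 0.3 -0.1 -3.3] M [ 0.06 -0.06  0.01] q6 -71 g0.149
over t8.4 p [ 0.5528 -0.0932  0.16  ] seat 75.3mm F [ 0.2  0.4 -1.9] M [-0.07 -0.01  0.  ] q6 -54 g0.147
near t8.8 p [ 0.5534 -0.0936  0.1554] seat 70.7mm F [-0.4  0.7 -1.7] M [-0.06  0.02  0.04] q6 -54 g0.152
down True t12.8 p [ 0.5526 -0.0936  0.0891] seat 4.4mm F [0.2 1.2 1.9] M [ 0.11 -0.1   0.04] q6 -54 g0.147
```

```bash
cat >> h.py <<'E'
def read(n=5):
    F=[];M=[]
    for _ in range(n):
        F.append(ctrl.current_contact_force());M.append(ctrl.current_wrist_torque()[2]);ctrl.sleep(.02)
    return np.mean(F,0),np.mean(M)
def screw(yaw,tot,p,step=4,lim=.2,want=2.5,w=-2.0):
    """turn clockwise in steps under a light push; stops at resistance. p: commanded TCP"""
    done=0
    while done<tot:
        done+=step;ctrl.move_l(p,vel=.02,ori=R(yaw-done))
        F,m=read();push=F[2]-w
        p[2]-=np.clip((want-push)*.00015,-.0005,.0004)
        p[:2]+=np.clip(F[:2]*.00005,-.0002,.0002)
        a=ctrl.current_tool_pos()
        if done%(2*step)==0 or abs(m)>lim: print("t%.1f yaw%.0f seat%.2f cmd%.2f push%.1f Fxy%.1f,%.1f m%.3f"%(ctrl.current_t(),yaw-done,(a[2]-Z0)*1e3,(p[2]-Z0)*1e3,push,F[0],F[1],m),flush=True)
        if abs(m)>lim: break
    return yaw-done,p
E
python3 - <<'E'
from h import *
p=np.array(ctrl.current_tool_pos());F,m=read();print(F,m)
y,p=screw(128,24,p)
st();print(y,p)
E
```

```text
[0.01299671 0.93613046 1.95593175] 0.02068866986821518
t13.5 yaw120 seat4.57 cmd4.65 push3.0 Fxy0.6,0.3 m0.021
t14.2 yaw112 seat4.65 cmd4.69 push2.7 Fxy1.0,0.3 m0.035
t14.8 yaw104 seat4.70 cmd4.74 push2.6 Fxy0.7,0.1 m-0.013
 t14.8 p [ 0.5527 -0.0935  0.0894] seat 4.7mm F [1.6 0.2 1.4] M [-0.12 -0.14  0.03] q6 -30 g0.149
104 [ 0.55274338 -0.09353744  0.0894383 ]
```

Run:
```python
from h import *
p=np.array([0.55274338,-0.09353744,0.0894383])
y,p=screw(104,44,p,lim=.15)
st();print(y,p.tolist())
```

```text
t15.5 yaw96 seat4.73 cmd4.69 push2.2 Fxy0.7,-0.0 m0.015
t16.2 yaw88 seat4.64 cmd4.97 push3.9 Fxy-2.7,0.4 m0.035
t16.8 yaw80 seat4.54 cmd4.64 push2.3 Fxy-5.7,1.3 m0.138
t17.2 yaw76 seat4.53 cmd4.52 push1.6 Fxy-5.7,0.5 m0.232
 t17.2 p [ 0.5518 -0.0933  0.0892] seat 4.5mm F [-4.8  1.5  0. ] M [0.09 1.24 0.2 ] q6 -2 g0.151
76 [0.5520874921166126, -0.0933784565718522, 0.08921616187487626]
```

That binds with no descent, so it is crossed. I'll back off, lift out, go half a turn round and start again.

Run:
```python
from h import *
c=np.array([.5527,-.0936])
ctrl.move_l([*c,.0897],vel=.01,ori=R(100));st("back")
ctrl.move_l([*c,.0900],vel=.01,ori=R(122));st("back2")
ctrl.move_l([*c,.130],vel=.06);ctrl.sleep(.1);st("up")
ctrl.goto([*c,.130],R(-48));ctrl.sleep(.3);st("turned")
h=ctrl.move_l([*c,.080],vel=.015,contact_N=2);ctrl.sleep(.2);st(f"down {h}")
```

```text
back t17.7 p [ 0.5533 -0.0937  0.0899] seat 5.2mm F [ 0.5  0.3 -1.3] M [-0.14  0.02  0.03] q6 -26 g0.150
back2 t18.3 p [ 0.5529 -0.0936  0.0901] seat 5.4mm F [-0.5  0.4 -1.3] M [-0.11  0.07 -0.02] q6 -47 g0.152
up t19.2 p [ 0.5524 -0.0936  0.1296] seat 44.9mm F [-0.5  0.5 -2.3] M [-0.06 -0.06  0.04] q6 -48 g0.151
turned t22.1 p [ 0.5527 -0.0936  0.13  ] seat 45.3mm F [-0.4 -0.4 -3.2] M [0.05 0.19 0.05] q6 122 g0.152
down True t24.8 p [ 0.5525 -0.0935  0.0867] seat 2.0mm F [1.6 0.6 3.3] M [ 0.05 -0.07  0.01] q6 122 g0.149
```

Seat now reads 2.0, about 2.6 mm lower than before, so this is the right start. Screwing to the wrist's limit.

Run:
```python
from h import *
p=np.array(ctrl.current_tool_pos())
y,p=screw(-48,48,p,lim=.15)
st();print(y,p.tolist())
```

```text
t25.4 yaw-56 seat2.23 cmd2.56 push4.4 Fxy0.9,-0.3 m0.008
t26.1 yaw-64 seat2.49 cmd2.47 push2.0 Fxy0.1,-0.0 m0.003
t26.8 yaw-72 seat2.44 cmd2.36 push1.8 Fxy0.2,-0.4 m-0.002
t27.4 yaw-80 seat2.42 cmd2.40 push2.4 Fxy0.2,-0.0 m0.022
t28.1 yaw-88 seat2.43 cmd2.47 push2.6 Fxy-0.5,-0.1 m-0.019
t28.8 yaw-96 seat2.26 cmd2.10 push1.5 Fxy0.1,-0.5 m-0.000
 t28.8 p [ 0.5526 -0.0935  0.087 ] seat 2.3mm F [-0.4 -0.  -0.3] M [ 0.1   0.15 -0.04] q6 170 g0.148
-96 [0.5525716002811133, -0.09353887275520001, 0.08679965983956331]
```

Run:
```python
from h import *
c=np.array([.5526,-.0935]);z=.087
ctrl.command_gripper(.45);ctrl.sleep(.1)
ctrl.move_l([*c,z+.04],vel=.1);ctrl.goto([*c,z+.04],R(84));st("turned")
h=ctrl.move_l([*c,z+.001],vel=.05,contact_N=6);st(f"down {h}")
if not h:
    ctrl.command_gripper(0);ctrl.sleep(.2);st("grip")
    p=np.array([*c,z])
    y,p=screw(84,32,p,lim=.15)
    st();print(y,p.tolist())
```

```text
turned t32.8 p [ 0.5526 -0.0935  0.127 ] seat 42.3mm F [-0.6  0.7 -0. ] M [-0.07  0.08 -0.03] q6 -10 g0.450
down False t33.7 p [ 0.5528 -0.0936  0.0882] seat 3.5mm F [-0.3  0.  -0.3] M [-0.04  0.06  0.02] q6 -10 g0.453
grip t34.5 p [ 0.5526 -0.0935  0.0881] seat 3.4mm F [-0.6 -0.1  1.6] M [-0.1   0.16  0.03] q6 -10 g0.151
t35.1 yaw76 seat2.77 cmd3.06 push4.2 Fxy0.6,0.0 m-0.011
t35.8 yaw68 seat2.59 cmd2.26 push-0.5 Fxy-0.4,-0.2 m-0.000
t36.5 yaw60 seat1.93 cmd1.62 push0.9 Fxy0.0,-0.4 m0.002
t37.1 yaw52 seat1.40 cmd1.22 push1.7 Fxy0.4,0.2 m-0.008
 t37.1 p [ 0.5527 -0.0936  0.0861] seat 1.4mm F [0.4 0.5 0.6] M [-0.09  0.01  0.01] q6 22 g0.154
52 [0.5526388963149201, -0.09353209862074421, 0.0859236342344507]
```

Run:
```python
from h import *
p=np.array([0.55264,-0.09353,0.08592])
y,p=screw(52,80,p,lim=.2)
st();print(y,p.tolist())
```

```text
t37.8 yaw44 seat1.15 cmd1.11 push2.8 Fxy1.1,0.4 m0.001
t38.5 yaw36 seat1.15 cmd1.15 push2.6 Fxy1.3,0.0 m0.012
t39.1 yaw28 seat1.13 cmd1.13 push2.5 Fxy0.8,-0.1 m0.016
t39.8 yaw20 seat0.99 cmd0.84 push1.6 Fxy1.7,-0.5 m0.075
t40.5 yaw12 seat1.00 cmd0.98 push2.0 Fxy1.2,-1.4 m0.295
 t40.5 p [ 0.5531 -0.0936  0.0857] seat 1.0mm F [ 1.8 -0.5  0.3] M [-0.47 -0.08  0.31] q6 62 g0.152
12 [0.5532503150578432, -0.09366179584865467, 0.08567541003366926]
```

Run:
```python
from h import *
c=np.array([.5528,-.0935])
ctrl.move_l([*c,.0857],vel=.01,ori=R(18));st("unwound")
ctrl.command_gripper(.34);ctrl.sleep(.1);st("open")
h=ctrl.move_l([*c,.072],vel=.01,contact_N=2.5);st(f"touch {h}")
print("flange top above expected home: mm",(ctrl.current_tool_pos()[2]-.0803)*1e3)
ctrl.move_l([*c,.0857],vel=.05)
ctrl.move_l([*c,.16],vel=.12)
ctrl.movej([40,28,77,0,74,-5]);st("away")
for n in("scene","top"): cv2.imwrite(f"pics/{n}9.png",ctrl.read_camera(n))
s=cv2.imread("pics/scene9.png")[190:270,215:295];t=cv2.imread("pics/top9.png")[150:195,275:320]
cv2.imwrite("pics/c9.png",np.hstack([cv2.resize(s,(400,400),interpolation=2),cv2.resize(t,(400,400),interpolation=2)]))
```

```text
unwound t40.7 p [ 0.5529 -0.0935  0.0857] seat 1.0mm F [ 2.2 -1.7 -0.7] M [-0.46 -0.28  0.12] q6 56 g0.147
open t41.3 p [ 0.5527 -0.0935  0.0857] seat 1.0mm F [-0.  -0.7 -0.3] M [-0.02  0.16 -0.  ] q6 56 g0.336
touch True t42.0 p [ 0.5528 -0.0935  0.0794] seat -5.3mm F [-0.   0.4  4.6] M [-0.09  0.07  0.02] q6 56 g0.342
flange top above expected home: mm -0.9452340427431594
away t45.1 p [0.4427 0.448  0.2174] seat 132.7mm F [1.2 0.6 0.3] M [-0.06 -0.02  0.01] q6 -5 g0.334
```

View pics/c9.png

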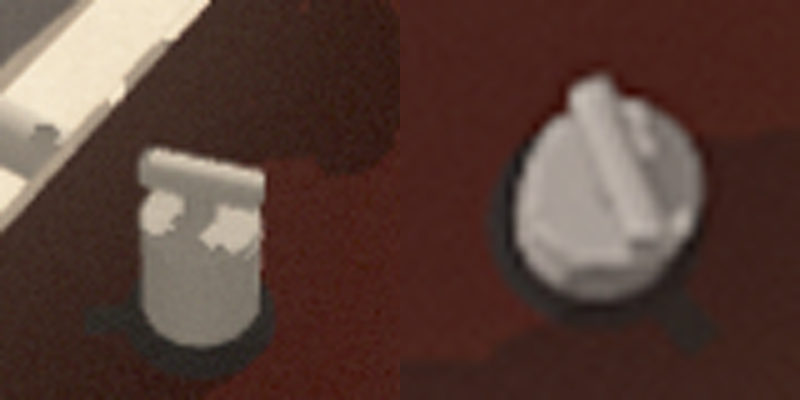

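The crop shows the top sitting concentric on the cup with no visible gap under the flange. The flange touch read 0.9 mm below my nominal home height. That matches the bias of about −0.7 mm seen at both start heights, so it is home. The arm is clear of everything.

```bash
python3 -c "
from bench import ctrl
print(ctrl.sign_off(),ctrl.current_t())"
```

```text
the job is handed in; nothing more can be done
the job is handed in; nothing more can be done
```

The top is screwed home on the crusher, flange flush with the rim as far as touch and camera show, released, and handed in about 45 s in; the first start caught crossed, so I backed it off and restarted it half a turn round.

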